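Tip two parts crates to find the stamped one and push it into the dispatch lane

TASK

Starting with the crate on the robot's left and then the one on its right, tip each crate up towards the robot against the stop strip, by a good 60 degrees so that its underside shows from the far side of the bench, and let it gently back down flat; use only the fingers, never lifting a crate off the bench or turning it over. Then push the crate with the green ring stamp under it straight ahead over the yellow line, so that it stands square and wholly between the two yellow lines of the dispatch lane. Leave the other crate standing behind the line, and leave the tool holder, bottle and gauge ring where they are.

Things in the scene. Friction and masses are not known exactly. Their poses are not given: they have to be found in the camera images.
- station: fixed marked-out place on the grey bench. Nearest the robot a flat steel stop strip 6 mm high, x -22 to 0 mm, y -250 to 250 mm. Origin: on the bench, middle of the foot of the strip's far face; x straight ahead across the dispatch lane, y along the strip to the robot's left. The crates start 1 to 16 mm ahead of it, askew up to 5 degrees, at y 90 to 145 (left crate) and -145 to -90 mm (right)
- near_line (a point): middle of the near yellow tape line (16 mm wide, 500 mm long), 134 mm ahead of the strip's far face; axes as the station's. The far yellow line, alike, runs 178 mm further ahead; the blue-grey dispatch lane with white arrows, 162 mm clear, lies between the two. Lines and lane are flat on the bench, nothing to bump over
- crate_stamped: the crate with the stamp: open slate-blue crate, 120 deep (x, ahead), 150 wide (y), 80 mm tall, walls 4 mm, about 0.8 kg. Origin: centre of its underside, on the bench when flat; z up. Underside white with a green ring, 100 mm across, round a green dot; otherwise just like the other crate. Starts on the left or the right
- crate_plain: the crate without a stamp: same size, look and origin, its white underside bare
- stamped_floor (a point): centre of the stamped crate's inner floor, 21 mm above the underside: black foam with two flat steel rings fixed in it, up to 31 mm above the underside. Fingers may go in above that, 112 x 142 mm inside the walls
- plain_floor (a point): the same point of the other crate. Both: centre of mass about 15 mm above the underside, so tipped towards the robot they overbalance near 75 degrees; let go before that they drop back flat. While tipping, the near wall leans on the strip's top edge and the near lower edge slides ahead by 6 mm x tan(angle). Friction on the bench about 0.6
- toolholder: bystander: a loose turned steel tool holder standing on its end, 62 mm largest diameter, 110 mm tall, to the left of the crates; origin at the centre of its underside
- cleaner: bystander: a loose white bottle with an orange cap, 60 mm diameter, 150 mm tall, to the right of the crates; origin at the centre of its underside
- gauge_ring: bystander: a loose dark steel gauge ring lying flat, 64 mm diameter, 22 mm high, beside the crates; origin at the centre of its underside
There are look-alikes about, which are no part of the job. Leave any red look-alike of the crate_stamped alone.

How it is judged (in metres and radians):
On the way, in this order (a step that is already met when the one before it is completed fails the run):
1. the crate on the left is tipped by more than 52 degrees, behind the near yellow line (((angle between crate_stamped's own z axis and vertical above 0.9 rad and y of crate_stamped in the frame of station above 0 m and x of crate_stamped in the frame of station below 0.115 m and angle between crate_plain's own z axis and vertical below 0.12 rad) or (angle between crate_plain's own z axis and vertical above 0.9 rad and y of crate_plain in the frame of station above 0 m and x of crate_plain in the frame of station below 0.115 m and angle between crate_stamped's own z axis and vertical below 0.12 rad))), for 0.2 s.
2. the crate on the right is tipped by more than 52 degrees, the left one being flat again (((angle between crate_stamped's own z axis and vertical above 0.9 rad and y of crate_stamped in the frame of station below 0 m and x of crate_stamped in the frame of station below 0.115 m and angle between crate_plain's own z axis and vertical below 0.12 rad) or (angle between crate_plain's own z axis and vertical above 0.9 rad and y of crate_plain in the frame of station below 0 m and x of crate_plain in the frame of station below 0.115 m and angle between crate_stamped's own z axis and vertical below 0.12 rad))), for 0.2 s.
3. the stamped crate stands flat, wholly between the two yellow lines (x of crate_stamped in the frame of station between 0.196 and 0.252 m and angle between crate_stamped's own z axis and vertical below 0.06 rad and angle between the x axis of crate_stamped and the x axis of station, either way round below 0.25 rad), for 0.1 s.
At the end, for the whole second after the job is handed in: The stamped crate stands flat and still with its foot wholly between the two yellow lines (6 mm over the near line, 8 mm over the far line allowed), square to them within 14 degrees; the other crate stands flat and still behind the near yellow line (all of step 3 and linear speed of each of crate_stamped, crate_plain below 0.01 m/s and angle between crate_plain's own z axis and vertical below 0.06 rad and x of crate_plain in the frame of station between 0.03 and 0.1 m); the robot touches nothing.
It fails at once if the arm or the body of the hand, not the fingers, presses on a crate with over 10 N (contact force between the arm and crate_stamped above 10 N or contact force between the arm and crate_plain above 10 N).
It fails at once if a crate is lifted off the bench ((height (world z) of crate_stamped above 0.022 m and angle between crate_stamped's own z axis and vertical below 0.2 rad) or (height (world z) of crate_stamped above 0.046 m and angle between crate_stamped's own z axis and vertical below 0.5 rad) or (height (world z) of crate_stamped above 0.075 m and angle between crate_stamped's own z axis and vertical below 1.1 rad) or (height (world z) of crate_plain above 0.022 m and angle between crate_plain's own z axis and vertical below 0.2 rad) or (height (world z) of crate_plain above 0.046 m and angle between crate_plain's own z axis and vertical below 0.5 rad) or (height (world z) of crate_plain above 0.075 m and angle between crate_plain's own z axis and vertical below 1.1 rad) or height (world z) of any of crate_stamped, crate_plain above 0.09 m).
It fails at once if a crate is turned over (tipped by more than 80 degrees), or let fall instead of let down (turning faster than 5 rad/s) (angle between any of crate_stamped, crate_plain's own z axis and vertical above 1.4 rad or angular speed of any of crate_stamped, crate_plain above 5 rad/s).
It fails at once if the crate without the stamp is pushed into the dispatch lane (x of crate_plain in the frame of station above 0.14 m).
It fails at once if a bystander is moved by more than 20 mm or tipped (distance of any of toolholder, cleaner, gauge_ring from where it was at the start of the episode above 0.02 m or angle between any of toolholder, cleaner, gauge_ring's own z axis and vertical above 0.3 rad).
It also fails if it takes over 72 s, if anything falls off the work surface, if the arm or the gripper's body presses on something with over 40 N, if the wrist force passes 120 N, or if a joint passes its speed limit or range.

ROBOT

A 7-joint arm with a two-finger parallel gripper is mounted at the origin on the work surface. World frame = base frame: x ahead of the robot, y to its left, z up, the work surface at z = 0. Lengths are in mm, angles in degrees, forces in N, time in s.
With the tool pointing down it reaches from about 400 to 850 mm from the base axis. Payload 4.5 kg.
Tool frame: the origin (TCP) lies midway between the tips of the shut fingers; the grasp point (between the pads) lies 19 mm behind it (pinch_z is the z of the grasp point in the tool frame, in mm); z points along the fingers, x is the direction in which the jaws open and shut, and the axes are right-handed (so a half turn about z gives the same grasp; the last joint's range is limited). The gripper opens to 88 mm and grips with 3 to 60 N. Pads are 18 mm wide; open, the fingers measure 123 mm over their backs; the gripper's body (75 mm by 187 mm) begins 45 mm behind the grasp point.
Start: joints at [-62.407, 39.483, -11.15, 89.685, 9.013, 51.709, -12.324], TCP at [270.599, 563.409, 238.743] pointing down, gripper open.
Joint ranges: [-172.22, 172.22], [-26.19, 119.32], [-84.43, 86.54], [7.71, 146.69], [-57.33, 237.33], [2.42, 119.75], [-152.13, 152.13]. Speed limits (degrees/s): [147.25, 147.25, 180, 180, 180, 180, 180].

INTERFACE

Orientations are given as [roll, pitch, yaw] about the fixed x, y, z axes, in that order (R = Rz(yaw) Ry(pitch) Rx(roll)).
In Python, from rig import * gives the robot as it stands. Calls block until the motion is done:
- move_ptp(position, orientation): joint-space move of the TCP to a pose.
- servo_line(position, ori=None, max_speed=150, stop_force=None): straight line of the TCP; ori=None keeps the orientation; max_speed is the mean speed in mm/s. With stop_force (N) it stops when the force on the tool has changed by that much, and returns True; else False.
- goto_joints(angles): joint-space move.
- move_gripper(opening, squeeze=None): opening from 0.0 (shut) to 1.0 (fully open); squeeze is the grip in N (None keeps the last); returns when the fingers have stopped.
- hold(seconds).
- solve_ik(position, orientation): joint angles nearest the present ones, or None.
- get_image(name): name is "scene" or "side" or "wrist"; returns the picture (384x512x3 uint8, red, green, blue); there is no depth.
- get_calibration(name): a dict with "K" (3x3 intrinsics, pixels), "R" (3x3) and "t" (3): a world point X has camera coordinates R X + t. Camera axes: x right, y down, z forward; pixel columns grow to the right and rows downward; lengths in mm; the calibration is good to about 2 mm. A picture is of the moment at which its call begins: read the wrist's pose just before it. get_calibration takes no time and is no camera call; for the wrist camera it gives the pose at the moment of the call.
A pose or a line that the arm cannot do raises MotionError and nothing moves.
- hand_in(): hands the job in, once; it reports no verdict.
Readings, each from a call of its own:
- get_t(): time.
- get_joint_pos(): joint angles.
- get_dq(): joint speeds.
- get_joint_efforts(): joint torques, N m.
- get_tcp_pos(): TCP position.
- get_tcp_rot(): TCP orientation.
- get_ft_force(): force on the tool from outside, world axes, zero at the start.
- get_torque(): the same for the moment, N m.
- get_grip_width(): opening from 0.0 (shut) to 1.0 (fully open).
Only numpy, scipy, OpenCV 4.12 (cv2) and the standard library are available. Lean on these libraries where they do the work, as an engineer would, in place of code of your own. Each camera call takes 0.05 s, during which the arm holds its last target.

## Working session

There is one attempt and no reset: what is moved stays moved. The work goes in short steps, each a Python script; the robot and the scene stay as the last script left them, time stands still between calls to the robot, and variables do not carry over. Pictures are saved under pics/ and viewed, and the job is handed in when it is done.

```bash
ls; mkdir -p pics; python3 - <<'E'
from rig import *
import cv2,numpy as np
for n in ["scene","side","wrist"]:
    c=get_calibration(n);print(n,np.round(c["K"],1).tolist(),np.round(c["R"],4).tolist(),np.round(c["t"],1).tolist(), (-np.array(c["R"]).T@np.array(c["t"])).round(0))
    im=np.array(get_image(n));cv2.imwrite(f"pics/{n}0.png",cv2.resize(im[:,:,::-1],(800,600),interpolation=cv2.INTER_CUBIC))
print(get_t(),get_tcp_rot(),get_tcp_pos())
E
```

```text
pics
scene [[371.4, 0.0, 252.5], [0.0, 371.4, 187.0], [0.0, 0.0, 1.0]] [[0.7113, 0.7028, 0.0127], [0.4532, -0.4448, -0.7725], [-0.5372, 0.5552, -0.6349]] [-377.0, -187.5, 1243.5] [1021. -509.  649.]
side [[484.5, 0.0, 255.1], [0.0, 484.5, 189.8], [0.0, 0.0, 1.0]] [[0.6956, -0.7184, 0.0115], [-0.359, -0.3614, -0.8605], [0.6223, 0.5944, -0.5093]] [-363.0, 239.5, 804.1] [-162. -652.  620.]
wrist [[331.4, 0.0, 253.5], [0.0, 331.4, 193.8], [0.0, 0.0, 1.0]] [[0.4327, 0.9016, -0.0004], [0.868, -0.4165, 0.2704], [0.2436, -0.1173, -0.9627]] [-624.4, -37.9, 388.2] [208. 593. 384.]
0.15 [1.79995034e+02 8.01661898e-02 6.43449262e+01] [270.43984732 562.92462596 238.10757418]
```

View pics/scene0.png

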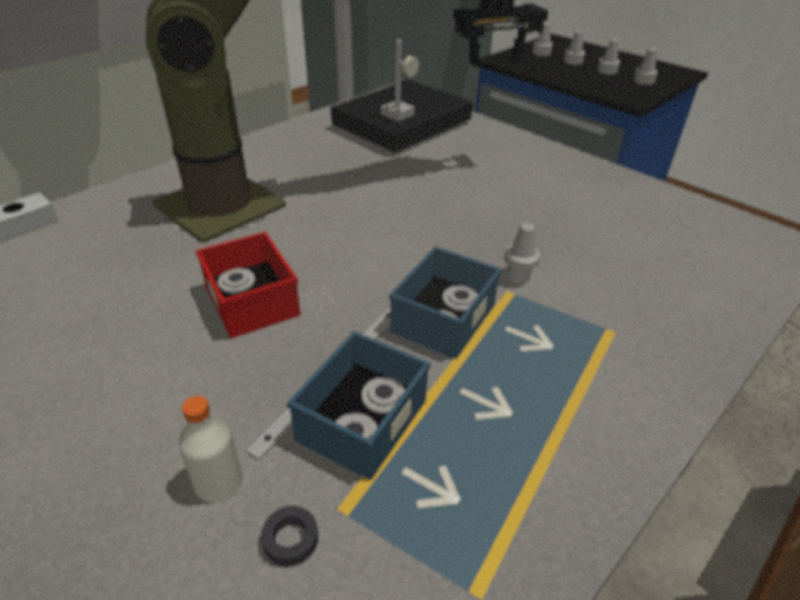

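View pics/side0.png

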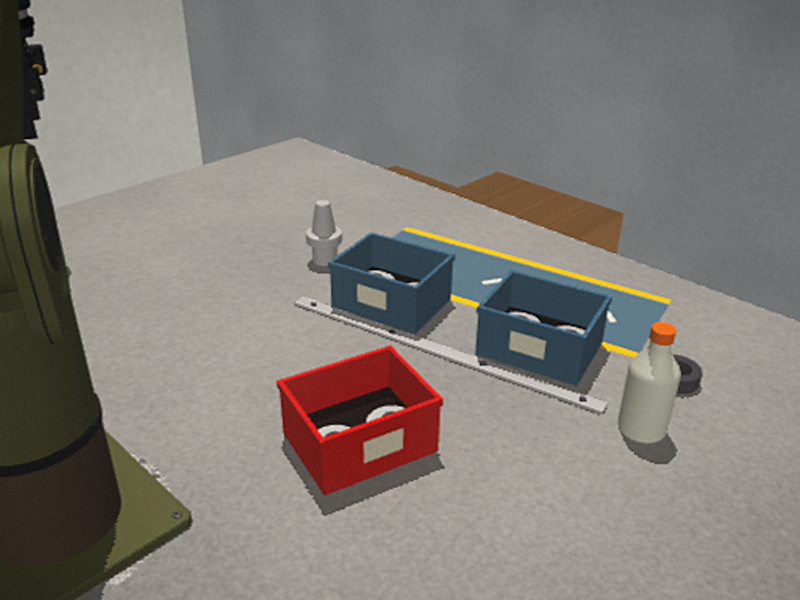

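View pics/wrist0.png

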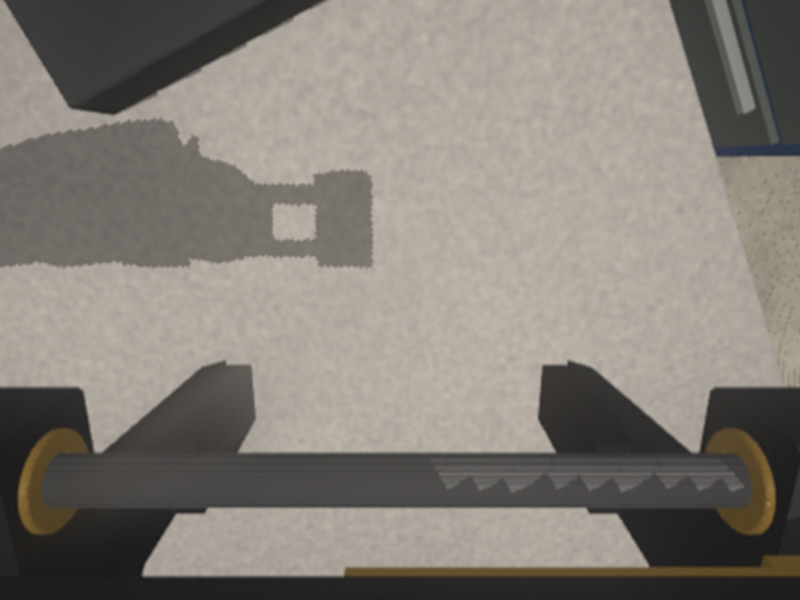

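The scene picture shows the two crates at about (445,300) (left) and (360,400) (right). The tool holder is at (520,255), the bottle at (210,455), the ring at (290,535), the red look-alike at (250,285) and the lane corners at (512,293), (613,332), (478,595) and (345,512). I'll enlarge the areas I need.

```bash
cat > h.py <<'E'
from rig import *
import cv2,numpy as np
def pix2z(cal,uv,z):
    K,R,t=[np.array(cal[k]) for k in "KRt"]
    d=R.T@np.linalg.solve(K,[uv[0],uv[1],1.0]);c=-R.T@t
    return c+d*(z-c[2])/d[2]
def proj(cal,X):
    K,R,t=[np.array(cal[k]) for k in "KRt"]
    p=(K@(R@np.atleast_2d(X).T+t[:,None])).T
    return p[:,:2]/p[:,2:]
def crop(n,name,x0,y0,w,h,im=None):
    if im is None: im=np.array(get_image(n))
    s=min(800/w,600/h)
    c=cv2.resize(im[y0:y0+h,x0:x0+w,::-1],None,fx=s,fy=s,interpolation=cv2.INTER_CUBIC)
    cv2.imwrite(f"pics/{name}.png",c)
    return s
E
python3 - <<'E'
from h import *
a=np.array(get_image("scene"));b=np.array(get_image("side"))
crop("","sc1",150,140,256,192,a)   # s=3.125
crop("","sc2",200,180,200,150,a)   #4
crop("","sd1",180,140,256,192,b)
E
```

```text
(no output)
```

View pics/sc1.png

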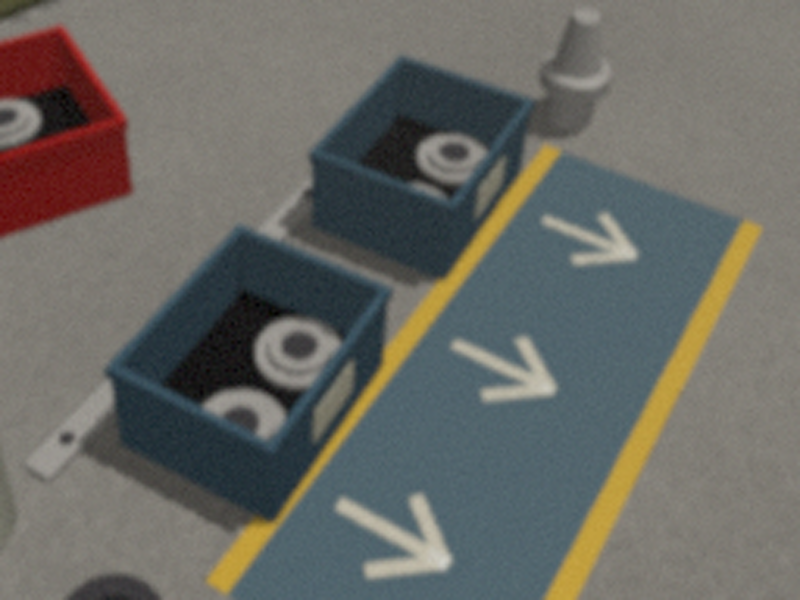

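View pics/sd1.png

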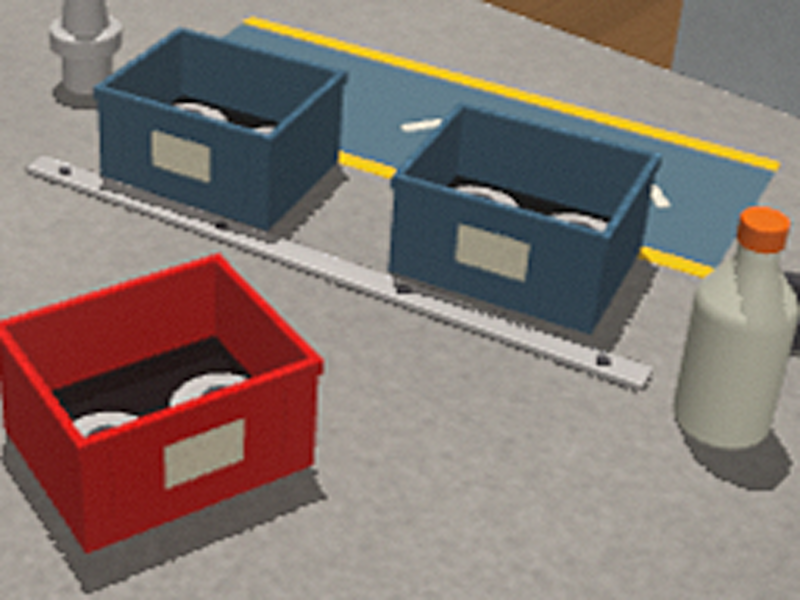

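```bash
cat > m1.py <<'E'
from h import *
from scipy.optimize import least_squares
S=get_calibration("scene");D=get_calibration("side")
sc=lambda u,v:np.array([u/3.125+150-.34,v/3.125+140-.34]); sd=lambda u,v:np.array([u/3.125+180-.34,v/3.125+140-.34])
def T(p,xyz):
    a=p[2];return np.array([p[0]+np.cos(a)*xyz[0]-np.sin(a)*xyz[1],p[1]+np.sin(a)*xyz[0]+np.cos(a)*xyz[1],xyz[2]])
st=[("scene",sc(545,146),(126,250,0)),("scene",sc(565,152),(142,250,0)),("scene",sc(740,220),(304,250,0)),("scene",sc(762,229),(320,250,0)),
("scene",sc(207,582),(126,-250,0)),("scene",sc(233,598),(142,-250,0)),
("side",sd(25,170),(-22,250,6)),("side",sd(38,156),(0,250,6)),("side",sd(639,377),(-22,-250,6)),("side",sd(652,369),(0,-250,6)),
("side",sd(245,18),(320,250,0)),("side",sd(778,162),(320,-250,0)),("side",sd(712,275),(126,-250,0))]
x,y=60,75
def cr(S4,D4):
    out=[]
    C=dict(nl=(-x,y,80),nr=(-x,-y,80),fl=(x,y,80),fr=(x,-y,80))
    for k,v in S4.items(): out.append(("scene",sc(*v),C[k]))
    for k,v in D4.items(): out.append(("side",sd(*v),C[k]))
    return out
L=cr(dict(nl=(402,57),fl=(530,103),fr=(458,203),nr=(312,155)),dict(fl=(182,30),nl=(98,92),fr=(345,75),nr=(268,133)))
Rr=cr(dict(nl=(240,228),fl=(388,290),fr=(272,450),nr=(112,370)),dict(fl=(462,107),nl=(395,180),fr=(658,158),nr=(607,232)))
def fit(obs,name,p0):
    f=lambda p:np.concatenate([proj(S if c=="scene" else D,T(p,X))[0]-uv for c,uv,X in obs])
    r=least_squares(f,p0,loss="soft_l1",x_scale=[10,10,.1]);print(name,np.round(r.x[:2],1),np.degrees(r.x[2]).round(2));print(np.round(f(r.x).reshape(-1,2),1).tolist())
    return r.x
s=fit(st,"st",[450,0,0]);l=fit(L,"L",[500,100,0]);r=fit(Rr,"R",[500,-100,0])
for q in (l,r):
    d=q[:2]-s[:2];c,n=np.cos(s[2]),np.sin(s[2]);print("in st",c*d[0]+n*d[1],-n*d[0]+c*d[1],np.degrees(q[2]-s[2]))
for n,cal,uv in [("tool",S,sc(565,128)),("bottleside",D,sd(735,440)),("ring",S,(290/1.5625,535/1.5625))]:
    print(n,pix2z(cal,uv,0).round(0))
E
python3 m1.py
```

```text
st [536.9 -66.9] 12.51
[[-0.4, -0.8], [-1.4, -0.7], [0.9, -0.7], [0.0, -1.3], [0.4, -0.2], [-1.0, -1.1], [-0.0, -1.7], [1.3, -1.0], [1.2, 1.5], [0.6, -1.7], [1.5, -0.9], [0.5, -0.8], [-0.9, 0.5]]
L [576.8  68. ] 14.51
[[-0.4, -0.3], [0.5, -1.0], [-1.4, 0.9], [-0.0, -1.0], [-0.5, -1.3], [0.0, -2.2], [0.1, -1.8], [1.2, 0.7]]
R [ 637.3 -172.6] 14.89
[[-0.3, -0.5], [0.3, -0.5], [0.0, -0.3], [-1.1, -0.5], [-0.1, -1.9], [0.4, -2.2], [0.5, -1.8], [0.5, 0.5]]
in st 68.17220214195794 123.12069877329631 1.9991138713119267
in st 75.2005559173625 -124.92336751292814 2.3859291850951716
tool [606. 236.   0.]
bottleside [ 567. -383.    0.]
ring [ 699. -345.    0.]
```

```bash
cat >> h.py <<'E'
from scipy.spatial.transform import Rotation as Ro
ST=np.array([536.9,-66.9,0.]);PSI=np.radians(12.51)
RS=Ro.from_euler('z',PSI).as_matrix()
def W(p): return ST+RS@np.array(p,float)
def inst(P): return RS.T@(np.array(P)-ST)
def ori(al,flip=False):
    a=np.radians(al);y=np.array([-np.cos(a),0,-np.sin(a)]);z=np.array([np.sin(a),0,-np.cos(a)]);x=np.array([0,-1.,0])
    if flip:x,y=-x,-y
    return Ro.from_matrix(RS@np.c_[x,y,z]).as_euler('xyz',degrees=True)
def tiptcp(th,al,y,h=55,half=9):
    t=np.radians(th);a=np.radians(al)
    e=np.array([6*np.tan(t),0]);R=np.array([[np.cos(t),-np.sin(t)],[np.sin(t),np.cos(t)]])
    p=e+R@[4,h]+half*np.array([np.cos(a),np.sin(a)])
    return W([p[0],y,p[1]])
E
python3 - <<'E'
from h import *
D=get_calibration("side")
for uv in [(88,552),(312,470)]: print("red",pix2z(D,(uv[0]/3.125+180,uv[1]/3.125+140),0).round())
for y in (123,-125):
  for fl in (0,1):
    for k in (0.3,.5,.8):
      r=[]
      for th in (0,20,40,64):
        q=solve_ik(tiptcp(th,k*th,y),ori(k*th,fl)); r.append(None if q is None else np.round(q).astype(int).tolist())
      print(y,fl,k,r)
  for x in (-20,60,145):
    for al in(0,10,20):
     for fl in (0,1):
      q=solve_ik(W([x,y,25]),ori(al,fl));print(x,al,fl,None if q is None else np.round(q).astype(int).tolist())
E
```

```text
red [ 226. -173.    0.]
red [ 364. -217.    0.]
123 0 0.3 [[-17, 50, 10, 115, -27, 17, -62], [-12, 49, 1, 123, -27, 3, -61], [-4, 50, -11, 131, 146, 15, 126], [3, 55, -23, 138, 150, 36, 124]]
123 0 0.5 [[-17, 50, 10, 115, -27, 17, -62], [-12, 49, 1, 127, 192, 6, 80], [3, 53, -23, 138, 148, 33, 125], None]
123 0 0.8 [[-17, 50, 10, 115, -27, 17, -62], [-4, 49, -11, 132, 155, 19, 118], None, None]
123 1 0.3 [[0, 50, -19, 114, 40, 22, 52], [-7, 49, -6, 123, 58, 5, 34], [27, 70, -72, 129, 98, 63, -1], [27, 74, -72, 137, 112, 69, -13]]
123 1 0.5 [[0, 50, -19, 114, 40, 22, 52], [17, 56, -47, 125, 94, 37, 1], [27, 71, -72, 137, 111, 67, -13], None]
123 1 0.8 [[0, 50, -19, 114, 40, 22, 52], [28, 69, -72, 130, 102, 63, -4], None, None]
-20 0 0 [-14, 52, 5, 120, -27, 8, -61]
-20 0 1 [-3, 52, -14, 120, 52, 14, 40]
-20 10 0 [-4, 52, -11, 129, 143, 14, 130]
-20 10 1 [27, 73, -72, 128, 98, 65, 1]
-20 20 0 [4, 56, -23, 138, 151, 37, 124]
-20 20 1 [27, 75, -72, 137, 114, 70, -13]
60 0 0 [-18, 55, 11, 107, -26, 21, -64]
60 0 1 [0, 55, -19, 106, 39, 26, 55]
60 10 0 None
60 10 1 [-9, 53, -3, 116, 71, 2,
[... 1185 characters left out ...]
0 0 [12, 55, 6, 106, -14, 20, -49]
-20 0 1 [39, 61, -43, 104, 62, 43, 62]
-20 10 0 [21, 53, -6, 114, -7, 5, -53]
-20 10 1 [32, 55, -24, 113, 69, 15, 54]
-20 20 0 [59, 75, -72, 119, 103, 54, -143]
-20 20 1 [48, 62, -47, 120, 110, 29, 23]
60 0 0 [6, 58, 11, 93, -18, 30, -50]
60 0 1 [33, 63, -41, 92, 54, 47, 71]
60 10 0 [15, 56, -2, 102, -13, 14, -51]
60 10 1 [36, 61, -40, 101, 66, 32, 60]
60 20 0 [52, 76, -72, 108, 98, 54, -137]
60 20 1 [30, 57, -22, 110, 103, 8, 20]
145 0 0 [2, 63, 15, 78, -21, 42, -53]
145 0 1 [25, 65, -35, 76, 42, 51, 81]
145 10 0 [9, 59, 4, 88, -18, 24, -51]
145 10 1 [33, 66, -46, 87, 61, 43, 67]
145 20 0 [17, 58, -9, 97, -12, 7, -52]
145 20 1 [26, 60, -24, 97, 55, 13, 66]
```

```bash
python3 - <<'E'
from h import *
for y in (123,-125):
 for al in (12,20):
  for fl in (0,1):
   P=tiptcp(0,al,y,65);P2=P+[0,0,110]+RS@[35,0,0]
   for z,pp in (("hov",P2),("0",P),("64",tiptcp(64,al,y,65))):
    q=solve_ik(pp,ori(al,fl));print(y,al,fl,z,pp.round(),None if q is None else np.round(q).astype(int).tolist())
E
```

```text
123 12 0 hov [557.  64. 177.] [-18, 37, 11, 117, -27, 17, -62]
123 12 0 0 [523.  56.  67.] [-12, 47, 1, 126, 193, 5, 79]
123 12 0 64 [476.  45.  34.] [-4, 52, -11, 134, 154, 19, 119]
123 12 1 hov [557.  64. 177.] [1, 37, -19, 116, 36, 20, 56]
123 12 1 0 [523.  56.  67.] [23, 60, -60, 124, 93, 48, 4]
123 12 1 64 [476.  45.  34.] [28, 72, -72, 132, 101, 65, -4]
123 20 0 hov [557.  63. 178.] None
123 20 0 0 [522.  56.  68.] [3, 50, -23, 132, 140, 26, 133]
123 20 0 64 [475.  45.  35.] [3, 55, -23, 141, 152, 38, 122]
123 20 1 hov [557.  63. 178.] [-8, 35, -5, 124, 68, 3, 24]
123 20 1 0 [522.  56.  68.] [28, 68, -72, 131, 107, 63, -7]
123 20 1 64 [475.  45.  35.] [27, 74, -72, 139, 114, 70, -16]
-125 12 0 hov [ 611. -179.  177.] [12, 41, 5, 102, -20, 27, -45]
-125 12 0 0 [ 576. -186.   67.] [20, 50, -5, 110, -10, 10, -51]
-125 12 0 64 [ 529. -197.   34.] [26, 52, -11, 117, 71, 3, -128]
-125 12 1 hov [ 611. -179.  177.] [36, 45, -36, 101, 38, 34, 83]
-125 12 1 0 [ 576. -186.   67.] [35, 53, -32, 110, 61, 22, 62]
-125 12 1 64 [ 529. -197.   34.] [26, 52, -11, 117, 71, 3, 52]
-125 20 0 hov [ 610. -179.  178.] [23, 40, -9, 109, -15, 15, -47]
-125 20 0 0 [ 576. -186.   68.] [56, 70, -72, 115, 95, 52, -139]
-125 20 0 64 [ 529. -197.   35.] [60, 74, -72, 121, 102, 53, -144]
-125 20 1 hov [ 610. -179.  178.] [45, 48, -50, 108, 60, 30, 64]
-125 20 1 0 [ 576. -186.   68.] [41, 54, -37, 116, 96, 18, 31]
-125 20 1 64 [ 529. -197.   35.] [50, 61, -47, 122, 111, 29, 22]
```

```bash
python3 - <<'E'
from h import *
P=tiptcp(0,20,123,65)
q0=solve_ik(P,ori(20,1));q=np.array(q0,float);q[1]-=28
print(np.round(q,1))
goto_joints(q.tolist());print(get_t(),get_tcp_pos().round() if hasattr(get_tcp_pos(),'round') else get_tcp_pos(),get_tcp_rot())
for pp in (P+[0,0,110]+RS@[35,0,0],P+RS@[20,0,0],P,tiptcp(30,20,123,65),tiptcp(64,20,123,65)):
    z=solve_ik(pp,ori(20,1));print(pp.round(),None if z is None else np.round(z).astype(int).tolist())
crop("scene","sc3",0,0,512,384);crop("side","sd3",0,0,512,384)
E
```

```text
[ 27.6  40.  -71.9 131.2 106.6  62.9  -6.5]
2.4917 [593.  20. 306.] [137.86442154  17.5845524   99.07210005]
[557.  63. 178.] [28, 51, -69, 122, 86, 49, 10]
[542.  60.  68.] [25, 65, -66, 128, 107, 56, -6]
[522.  56.  68.] [26, 65, -66, 131, 108, 57, -9]
[494.  49.  61.] [26, 66, -67, 136, 112, 60, -15]
[475.  45.  35.] [25, 70, -66, 140, 117, 64, -20]
```

View pics/sc3.png

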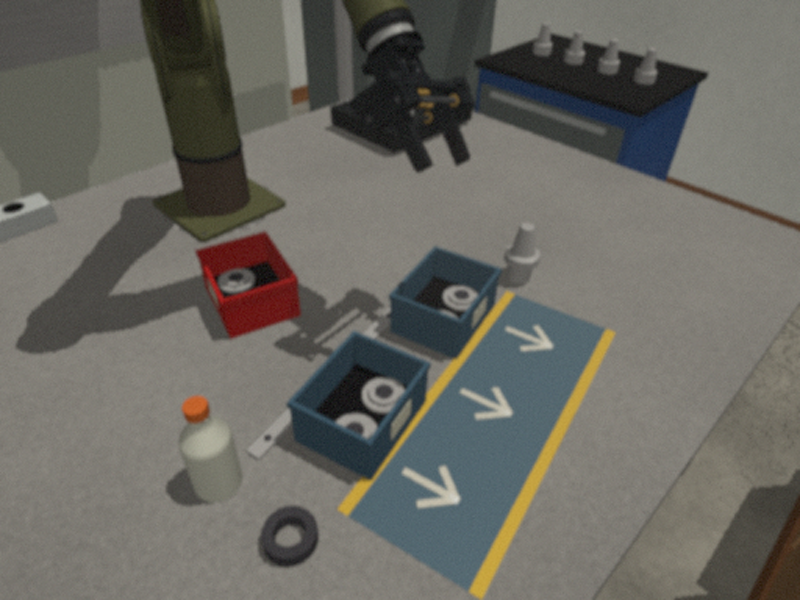

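View pics/sd3.png

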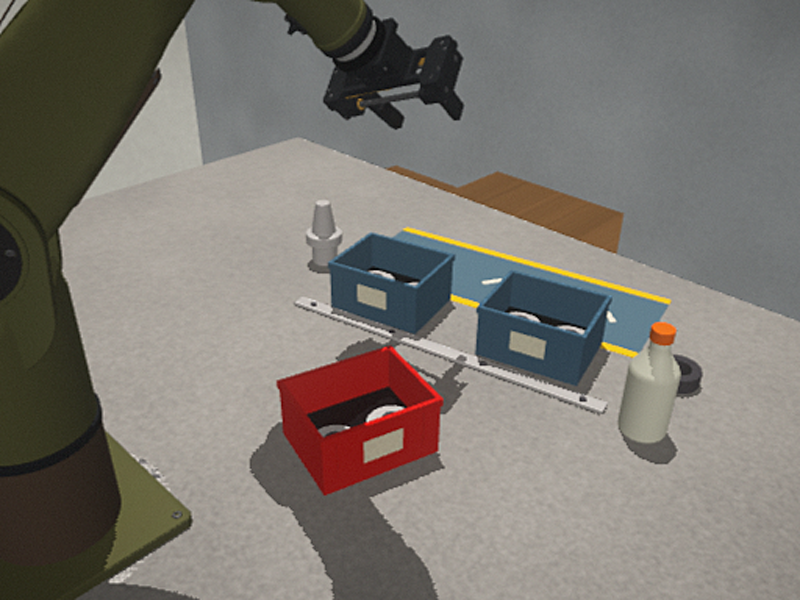

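```bash
cat >> h.py <<'E'
def rep(msg=""):
    print(msg,round(get_t(),2),"tcp_st",inst(get_tcp_pos()).round(1),"F_st",(RS.T@np.array(get_ft_force())).round(1))
E
python3 - <<'E'
from h import *
P=tiptcp(0,20,123,65)
move_ptp(P+[0,0,80]+RS@[30,0,0],ori(20,1));rep("hover");print(np.round(get_joint_pos()))
move_gripper(0.6);rep()
servo_line(P+RS@[30,0,0],max_speed=100);rep("in")
c=servo_line(P+RS@[3,0,0],max_speed=60,stop_force=10);rep(("push",c))
crop("scene","sc4",150,60,320,240);crop("side","sd4",100,60,320,240)
E
```

```text
hover 3.28 tcp_st [ 42.8 123.3 148.7] F_st [ 0.1 -0.1  0.7]
[ 27.  55. -68. 124.  93.  51.   4.]
 3.96 tcp_st [ 42.4 123.  148.1] F_st [-0.2 -0.4 -0.1]
in 4.91 tcp_st [ 42.8 123.2  68.6] F_st [ 0.3 -0.2  0.5]
('push', False) 5.51 tcp_st [ 17.7 122.9  69.1] F_st [ 6.9  0.3 -2.7]
```

View pics/sc4.png

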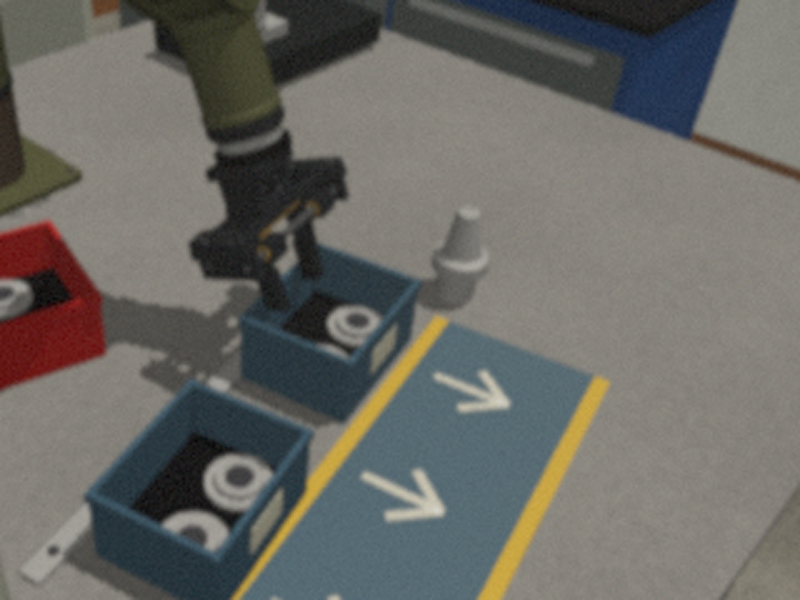

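View pics/sd4.png

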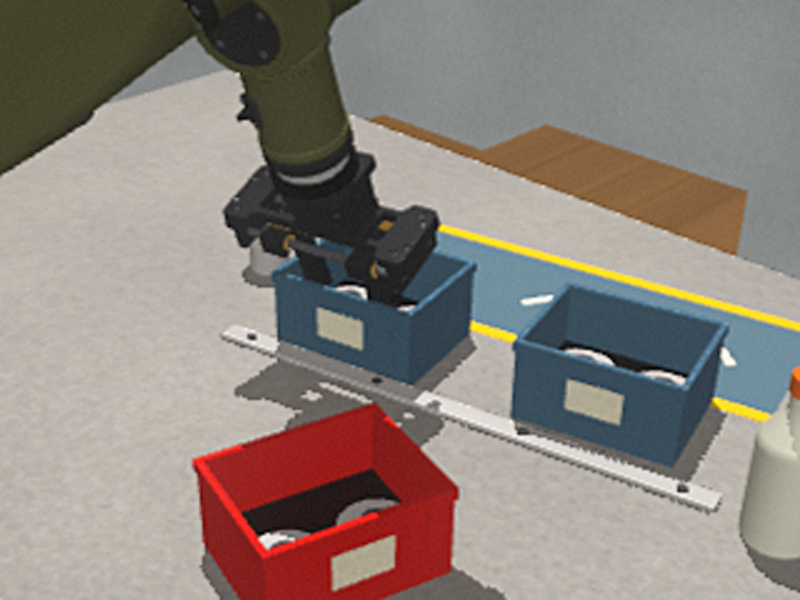

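The fingers are inside the left crate and its near wall has come up to the strip, with a 7 N push and the hand clear of the rims. Next I tip it in stages.

```bash
python3 - <<'E'
from h import *
for th in (8,16,24,32):
    servo_line(tiptcp(th,20,123,65),ori(20,1),max_speed=40);rep(th)
crop("scene","sc5",150,60,320,240);crop("side","sd5",100,60,320,240)
E
```

```text
8 6.04 tcp_st [  6.7 122.9  69.1] F_st [ 7.6 -0.3 -1.4]
16 6.4 tcp_st [ -1.4 122.9  67.7] F_st [ 7.5 -0.1 -2. ]
24 6.76 tcp_st [ -8.5 123.   65.5] F_st [ 7.6 -0.4 -0.2]
32 7.11 tcp_st [-16.3 123.1  61.8] F_st [ 4.9 -0.   4.6]
```

View pics/sc5.png

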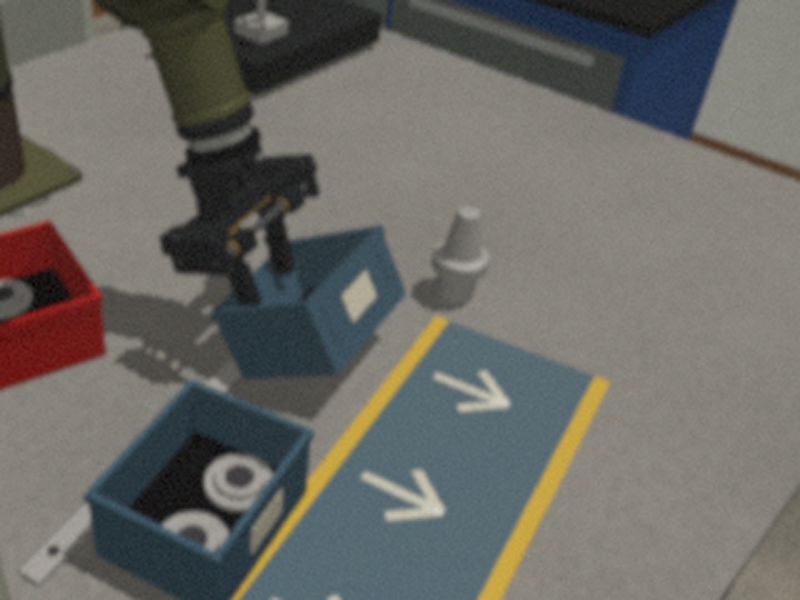

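View pics/sd5.png

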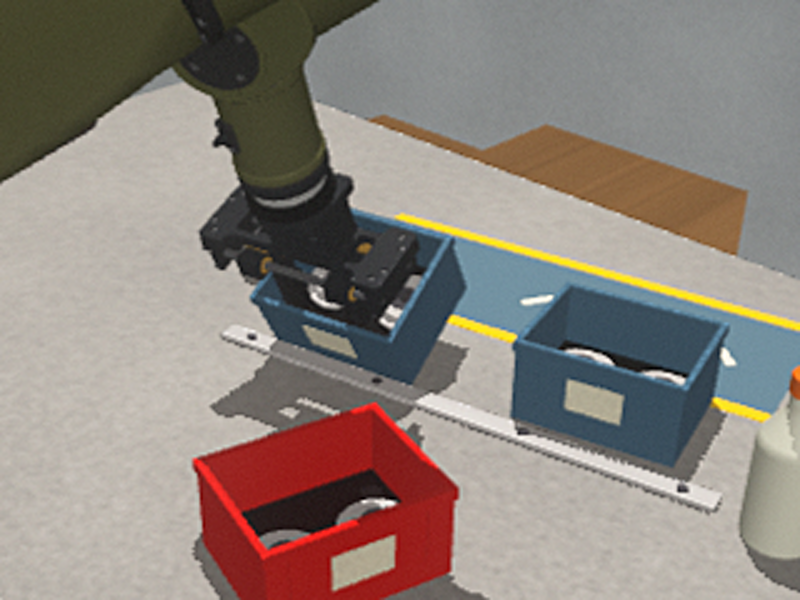

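The scene picture shows the left crate tipped by about 30 degrees. Its far rim runs (380,228)–(305,303), its far lower edge (403,290)–(335,372), and the near-right rim is at (217,313). I'll fit the angle to these.

```bash
cat > fitth.py <<'E'
from h import *
from scipy.optimize import least_squares
def fit(obs,scale,off,p0):
    S=get_calibration("scene")
    def f(p):
        t=np.radians(p[0]);o=[]
        for (x,y,z),uv in obs:
            X=W([p[2]+x*np.cos(t)-z*np.sin(t),p[1]+y,x*np.sin(t)+z*np.cos(t)])
            o.append(proj(S,X)[0]-(np.array(uv)/scale+off-.3))
        return np.concatenate(o)
    r=least_squares(f,p0,loss="soft_l1");print("th,y,edge_x",r.x.round(1),f(r.x).round(1))
E
python3 - <<'E'
from fitth import *
fit([((120,75,80),(380,228)),((120,-75,80),(305,303)),((120,75,0),(403,290)),((120,-75,0),(335,372)),((0,-75,80),(217,313)),((0,-75,0),(242,377))],2.5,np.array([150,60]),[30,123,3])
E
```

```text
th,y,edge_x [ 28.3 123.4   1. ] [-0.4 -1.3  0.1 -0.4  0.9  1.   0.7  1.1 -2.8 -0.9  0.   0.1]
```

```bash
python3 - <<'E'
from h import *
for th in (40,48,56,62):
    servo_line(tiptcp(th,20,123,65),ori(20,1),max_speed=40);rep(th)
crop("scene","sc6",150,60,320,240);crop("side","sd6",100,60,320,240)
E
```

```text
40 7.56 tcp_st [-23.7 123.3  56.4] F_st [ 5.  -0.1  4.5]
48 7.91 tcp_st [-29.9 123.3  49.9] F_st [ 3.5 -0.1  4.6]
56 8.25 tcp_st [-34.4 123.2  42.8] F_st [2.8 1.1 5. ]
62 8.54 tcp_st [-35.9 123.1  37.2] F_st [ 1.6 -0.5  4.2]
```

View pics/sc6.png

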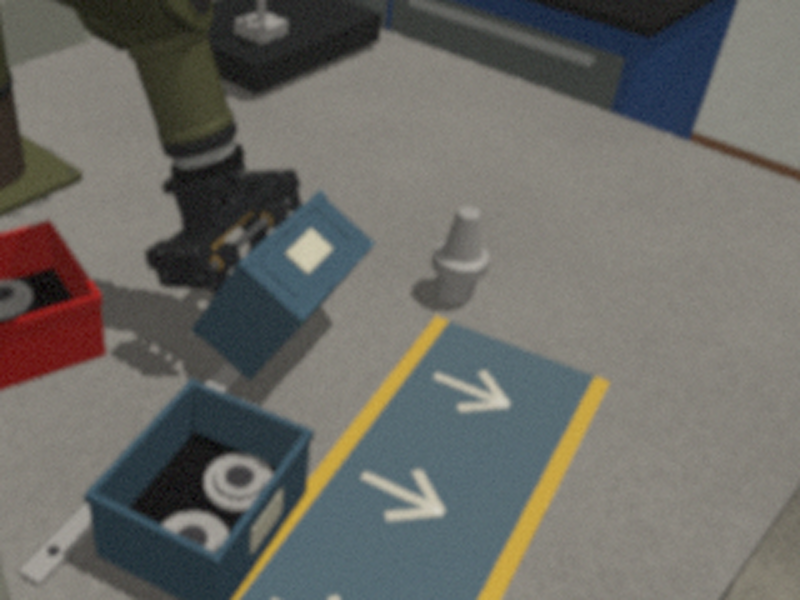

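View pics/sd6.png

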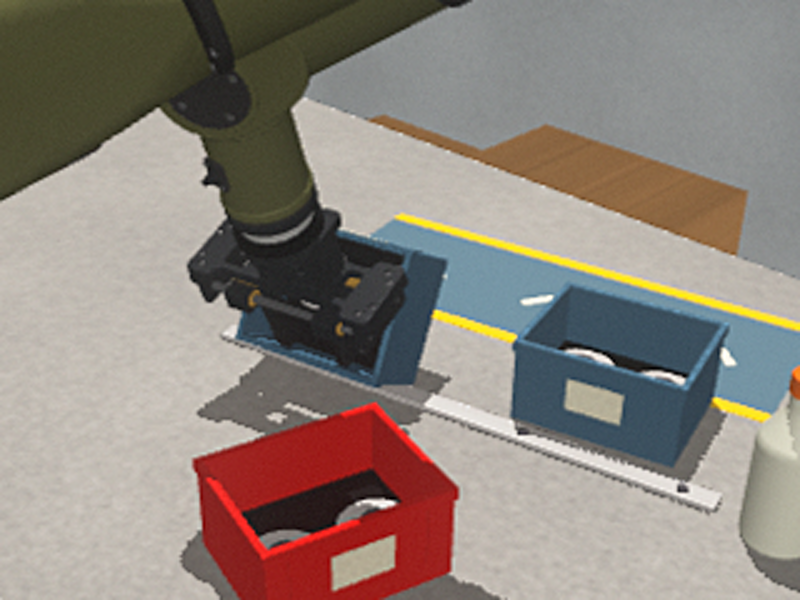

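```bash
python3 - <<'E'
from fitth import *
fit([((120,75,80),(320,193)),((120,-75,80),(240,266)),((120,75,0),(373,242)),((120,-75,0),(302,320)),((0,-75,80),(195,330)),((0,-75,0),(250,377))],2.5,np.array([150,60]),[55,123,3])
E
```

```text
th,y,edge_x [ 61.9 122.6  12.1] [-0.7 -0.7 -0.4 -1.3  1.4  0.3  0.6  0.3 -0.9 -0.4  0.3  1.9]
```

The fit gives about 62 degrees with the edge 12 mm ahead, which matches the expected 11 mm. The scene camera sees the underside only beyond about 60 degrees, so I creep a little further while watching force and colour.

```bash
python3 - <<'E'
from h import *
for th in (64,66):
    servo_line(tiptcp(th,20,123,65),ori(20,1),max_speed=20);rep(th)
    a=np.array(get_image("scene")).astype(int)[60:300,150:470]
    g=(a[...,1]-np.maximum(a[...,0],a[...,2]));print("green",(g>15).sum(),g.max())
crop("scene","sc7",210,120,120,90)
E
```

```text
64 8.89 tcp_st [-36.  123.   35.3] F_st [-0.   1.1  4.7]
green 11 21
66 9.19 tcp_st [-36.  123.   33.2] F_st [0.8 1.3 4.1]
green 67 40
```

View pics/sc7.png

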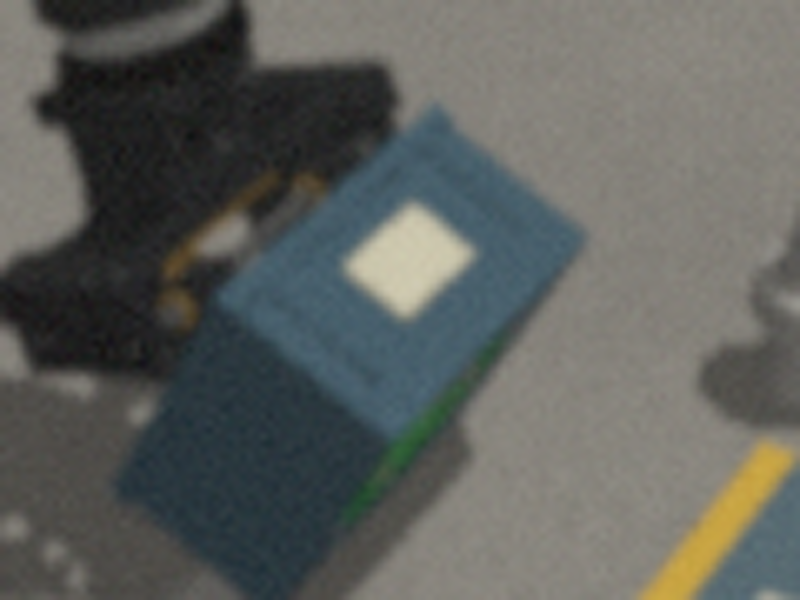

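There is a clear green band along the underside, from (345,520) to (500,345), so the left crate carries the stamp. I let it down next.

```bash
python3 - <<'E'
from h import *
for th in (58,50,42,34,26,18,10,4,0):
    servo_line(tiptcp(th,20,123,65),ori(20,1),max_speed=45);rep(th)
P=np.array(get_tcp_pos())
servo_line(P+RS@[6,0,0],max_speed=30);rep()
servo_line(P+RS@[25,0,0],max_speed=60);rep()
crop("scene","sc8",150,60,320,240)
E
```

```text
58 9.62 tcp_st [-34.6 122.6  41.3] F_st [2.1 0.8 2. ]
50 9.94 tcp_st [-31.1 122.7  48.4] F_st [ 2.4 -0.6  2. ]
42 10.27 tcp_st [-25.8 122.9  54.7] F_st [ 3.2 -1.1  2.3]
34 10.59 tcp_st [-19.2 122.8  60. ] F_st [ 4.2 -1.8  3.7]
26 10.93 tcp_st [-12.  122.9  64.2] F_st [ 3.3 -1.7  4.4]
18 11.26 tcp_st [ -3.4 123.2  67.4] F_st [ 4.4 -1.3  6.1]
10 11.59 tcp_st [  4.7 123.5  69. ] F_st [ 5.  -0.8  5.9]
4 11.88 tcp_st [ 11.1 123.6  69.4] F_st [ 5.2 -2.1  4.6]
0 12.12 tcp_st [ 15.4 123.7  69.4] F_st [ 5.4 -0.4  5.2]
 12.57 tcp_st [ 23.2 124.3  70.1] F_st [ 5.8 -0.3  2.5]
 13.04 tcp_st [ 39.5 123.8  68.9] F_st [0.4 0.  0.6]
```

View pics/sc8.png

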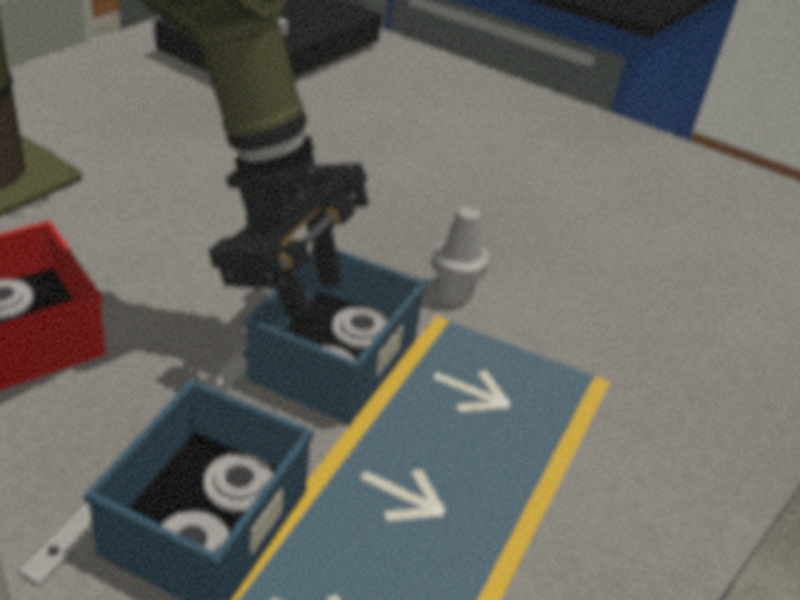

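The left crate is flat and clear of the fingers. I move to the right crate.

```bash
python3 - <<'E'
from h import *
P=np.array(get_tcp_pos());Q=tiptcp(0,20,-125,65)+RS@[35,0,0]
servo_line([P[0],P[1],165],max_speed=150);rep()
try: servo_line([Q[0],Q[1],165],ori(20,1),max_speed=200)
except Exception as e:
    print(e); move_ptp([Q[0],Q[1],165],ori(20,1))
rep();print(np.round(get_joint_pos()))
servo_line(Q,ori(20,1),max_speed=100);rep("in")
c=servo_line(tiptcp(0,20,-125,65)+RS@[3,0,0],ori(20,1),max_speed=60,stop_force=12);rep(("push",c));print(np.round(get_joint_pos()))
for th in (8,16,30,64,67):
    q=solve_ik(tiptcp(th,20,-125,65),ori(20,1));print(None if q is None else np.round(q))
crop("scene","sc9",100,60,320,240);crop("side","sd9",130,60,320,240)
E
```

```text
13.88 tcp_st [ 38.8 123.5 164.3] F_st [-0.   0.   0.4]
 15.27 tcp_st [  47.5 -123.8  164.9] F_st [ 0.2 -0.2  0.4]
[ 53.  57. -68. 108.  75.  45.  53.]
in 16.38 tcp_st [  48.  -124.9   68.8] F_st [0.2 0.3 0.8]
('push', False) 17.07 tcp_st [  16.7 -125.    69. ] F_st [ 5.3  0.5 -0.9]
[ 52.  64. -62. 115.  94.  41.  39.]
[ 53.  64. -62. 116.  95.  41.  38.]
[ 54.  64. -62. 117.  96.  41.  37.]
[ 55.  64. -61. 119.  98.  40.  35.]
[ 56.  67. -60. 122. 105.  41.  30.]
[ 56.  67. -60. 122. 105.  41.  30.]
```

View pics/sc9.png

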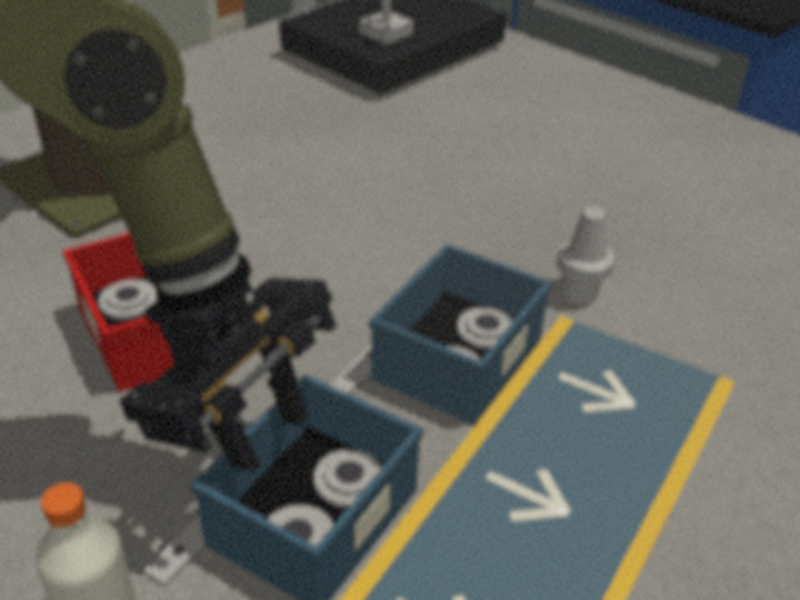

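View pics/sd9.png

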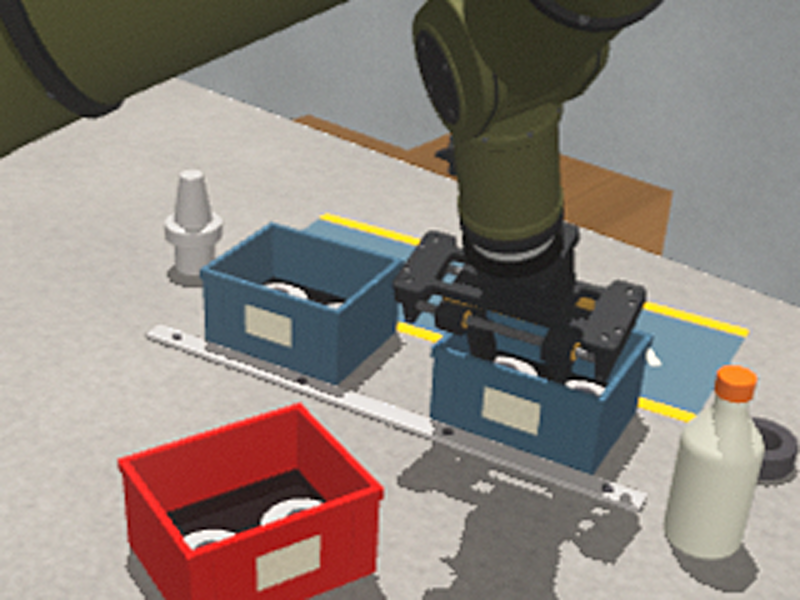

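The right crate is pushed up against the strip. The hand's right side is at y about −218, and the bottle begins at about −285. I tip it the same way.

```bash
python3 - <<'E'
from h import *
for th in (8,16,24,32,40,48,56,62):
    servo_line(tiptcp(th,20,-125,65),ori(20,1),max_speed=40);rep(th)
crop("scene","sc10",100,100,320,240);crop("side","sd10",130,60,320,240)
E
```

```text
8 17.6 tcp_st [   5.6 -125.1   68.9] F_st [ 6.8  0.1 -2.3]
16 17.96 tcp_st [  -2.4 -125.1   67.7] F_st [ 6.8  0.  -1.8]
24 18.32 tcp_st [  -9.7 -125.1   65.4] F_st [ 7.5 -0.1  0.2]
32 18.67 tcp_st [ -17.  -124.9   61.9] F_st [ 5.3 -0.3  5.7]
40 19.02 tcp_st [ -24.3 -124.9   56.3] F_st [3.7 0.3 6.3]
48 19.37 tcp_st [ -30.  -124.9   49.9] F_st [3.5 0.4 5. ]
56 19.71 tcp_st [ -34.2 -124.9   42.8] F_st [2.4 0.1 5. ]
62 20.0 tcp_st [ -35.7 -125.    37.2] F_st [2.  0.9 4.2]
```

View pics/sc10.png

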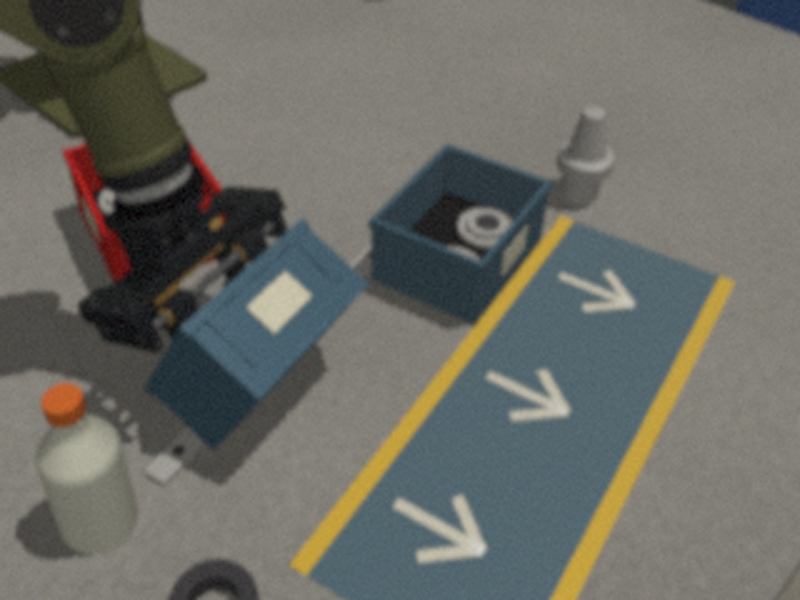

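View pics/sd10.png

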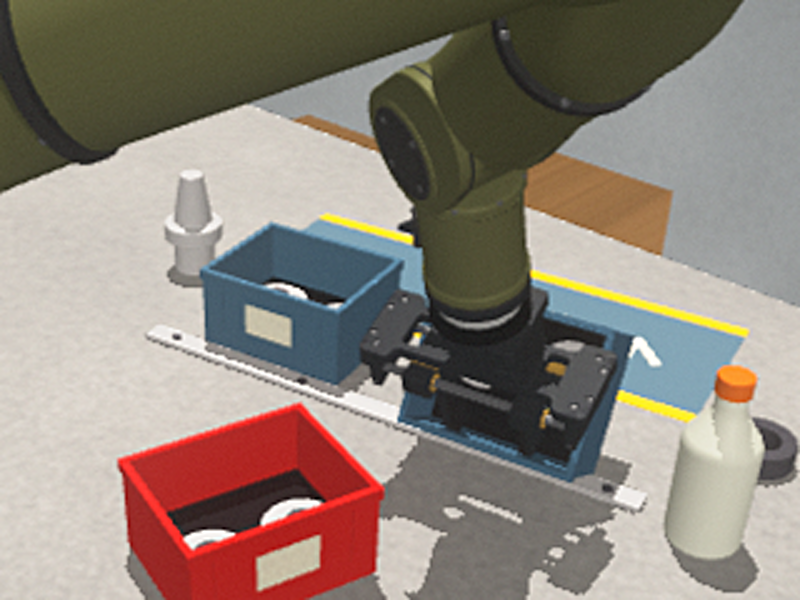

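The right crate is tipped by about 60 degrees (lower edge (365,285)–(258,398)). I go the last bit as before and confirm the underside is plain, then let it down.

```bash
python3 - <<'E'
from h import *
for th in (64,66):
    servo_line(tiptcp(th,20,-125,65),ori(20,1),max_speed=20);rep(th)
    a=np.array(get_image("scene")).astype(int)[60:340,100:420]
    g=(a[...,1]-np.maximum(a[...,0],a[...,2]));print("green",(g>15).sum(),g.max())
crop("scene","sc11",150,180,120,90)
for th in (58,50,42,34,26,18,10,4,0):
    servo_line(tiptcp(th,20,-125,65),ori(20,1),max_speed=45)
rep()
P=np.array(get_tcp_pos())
servo_line(P+RS@[6,0,0],max_speed=30)
servo_line(P+RS@[28,0,0],max_speed=60);rep()
P=np.array(get_tcp_pos());servo_line([P[0],P[1],170],max_speed=150);rep()
crop("scene","sc12",100,60,320,240)
E
```

```text
64 20.35 tcp_st [ -35.9 -125.1   35.3] F_st [ 1.9 -0.1  2.9]
green 0 11
66 20.65 tcp_st [ -36.  -125.    33.1] F_st [0.3 0.3 4.3]
green 0 9
 23.58 tcp_st [  15.5 -124.5   69.8] F_st [7.6 0.1 4.1]
 24.56 tcp_st [  43.7 -124.2   69.7] F_st [ 0.3 -0.5 -0.7]
 25.38 tcp_st [  42.8 -124.5  169. ] F_st [ 0.1  0.  -0.6]
```

View pics/sc11.png

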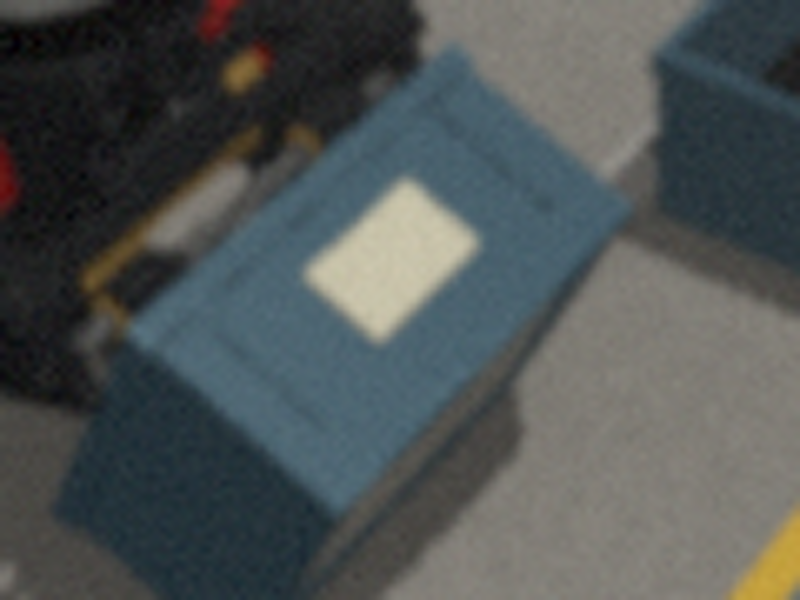

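View pics/sc12.png

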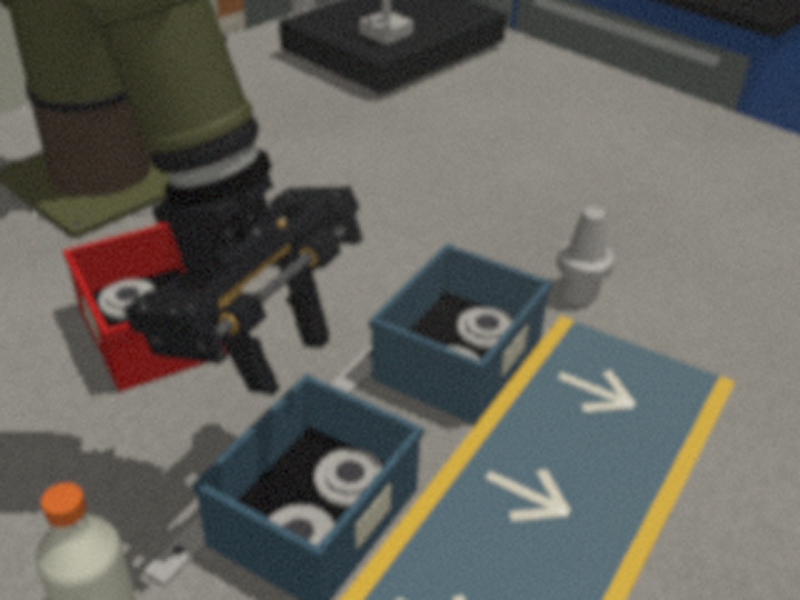

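The right crate's underside is bare: a grey-white sliver with no green pixels. Both crates are flat again. Next I push the left crate forward from inside its far wall.

```bash
python3 - <<'E'
from h import *
servo_line(W([75,123,170]),ori(20,1),max_speed=220);rep()
for x in (75,150,272):
    q=solve_ik(W([x,123,45]),ori(20,1));print(None if q is None else np.round(q))
servo_line(W([75,123,46]),ori(20,1),max_speed=120);rep("in")
servo_line(W([150,123,46]),ori(20,1),max_speed=60);rep("150")
crop("scene","sc13",100,60,320,240)
E
```

```text
26.71 tcp_st [ 74.7 121.4 169.5] F_st [ 0.7 -0.4 -0.5]
[ 21.  64. -57. 121. 107.  48.  -4.]
[ 20.  66. -58. 109.  98.  47.  10.]
[ 15.  71. -59.  86.  85.  50.  32.]
in 27.89 tcp_st [ 75.4 123.1  46.7] F_st [ 0.2 -0.2 -0.8]
150 29.29 tcp_st [149.1 123.4  45.7] F_st [-5.4  0.8  3.6]
```

View pics/sc13.png

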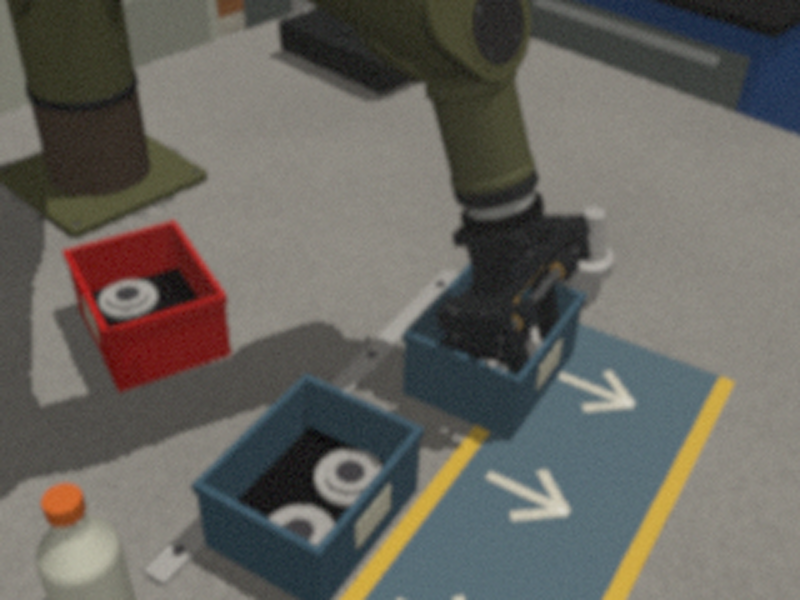

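The crate is moving squarely with a 5 N push, and the hand is about 30 mm clear of the tool holder. I push on to the target.

```bash
python3 - <<'E'
from h import *
servo_line(W([271,123,46]),ori(20,1),max_speed=60);rep("271")
hold(0.2);rep()
servo_line(W([235,123,46]),ori(20,1),max_speed=60);rep("back")
servo_line(W([225,123,180]),ori(20,1),max_speed=120);rep("up")
servo_line(W([20,60,260]),ori(20,1),max_speed=200);rep("away")
crop("scene","sc14",100,100,320,240);crop("side","sd14",130,60,320,240)
E
```

```text
271 31.51 tcp_st [270.  123.5  45.8] F_st [-6.2  0.1  4.2]
 31.71 tcp_st [270.  123.5  45.8] F_st [-6.1 -0.5  2.4]
back 32.46 tcp_st [235.5 122.9  46.2] F_st [-0.3  0.7 -0.8]
up 33.73 tcp_st [224.5 122.7 178.9] F_st [ 0.   0.3 -1. ]
away 35.02 tcp_st [ 20.7  60.3 259.9] F_st [-0.1 -0.   0.4]
```

View pics/sc14.png

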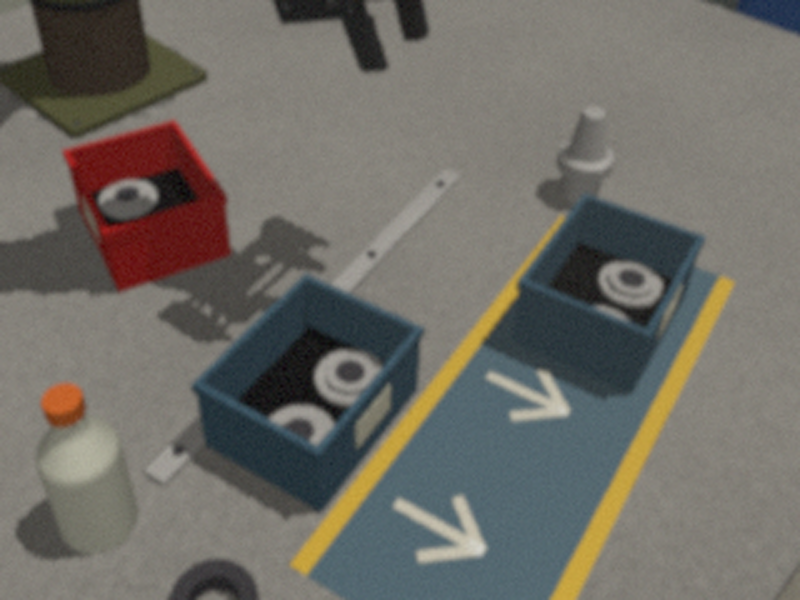

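View pics/sd14.png

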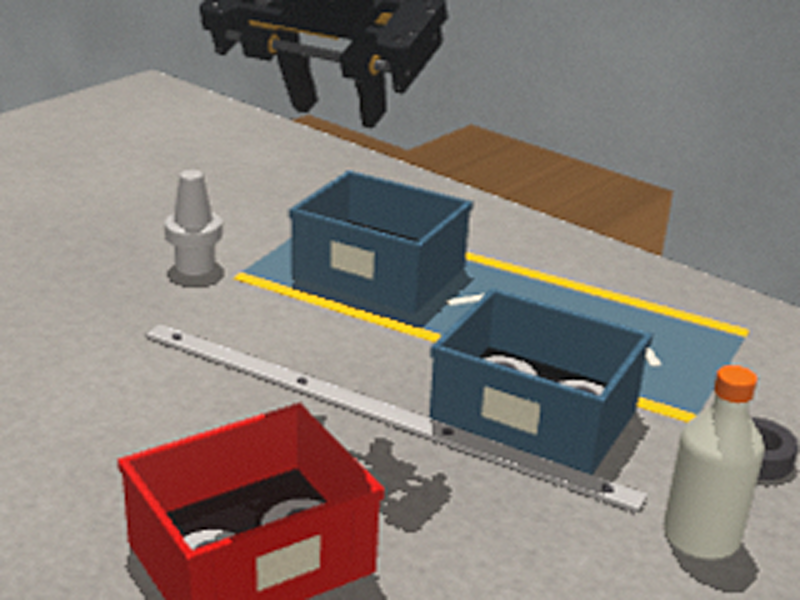

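Both crates stand flat, with the stamped one in the lane (scene rim corners (587,196), (702,238), (655,332), (520,287)). I fit both positions.

```bash
python3 - <<'E'
from h import *
from scipy.optimize import least_squares
S=get_calibration("scene");D=get_calibration("side")
C=dict(nl=(-60,75),fl=(60,75),fr=(60,-75),nr=(-60,-75))
def fit(sc,sd,p0):
    o=[(S,C[k],np.array(v)/2.5+[100,100]-.3) for k,v in sc.items()]+[(D,C[k],np.array(v)/2.5+[130,60]-.3) for k,v in sd.items()]
    def f(p):
        c,s=np.cos(p[2]),np.sin(p[2])
        return np.concatenate([proj(cal,W([p[0]+c*x-s*y,p[1]+s*x+c*y,80]))[0]-uv for cal,(x,y),uv in o])
    r=least_squares(f,p0,loss="soft_l1",x_scale=[10,10,.1]);print(r.x[:2].round(1),np.degrees(r.x[2]).round(1),f(r.x).round(1))
fit(dict(nl=(587,196),fl=(702,238),fr=(655,332),nr=(520,287)),dict(nl=(292,210),fl=(349,173),fr=(471,205),nr=(418,242)),[220,123,0])
fit(dict(nl=(308,278),fl=(422,330),fr=(320,450),nr=(197,385)),dict(nl=(433,346),fl=(492,293),fr=(650,340),nr=(600,403)),[70,-123,0])
E
```

```text
[225.3 122.4] 0.7 [-1.  -0.7  0.5 -0.8 -1.6  0.6  0.5 -2.2  0.2 -0.8 -0.  -1.5  0.2 -2.2
  1.3  0.2]
[  59.9 -125.8] -0.3 [-0.4 -1.3 -0.  -0.8 -0.5  0.5 -0.8 -0.9  0.2 -1.   0.2 -2.4  0.  -3.1
  0.5 -2.4]
```

The stamped crate is at x = 225 mm (allowed 196–252) and 0.7° off square. The plain crate is at x = 60 mm (allowed 30–100). The bystanders look unmoved, so I hand in.

```bash
python3 - <<'E'
from h import *
rep();hand_in();print(get_t())
E
```

```text
35.12 tcp_st [ 20.7  60.5 259.8] F_st [0.1 0.7 0.6]
the job is handed in; nothing more can be done
the job is handed in; nothing more can be done
```

The job is done and handed in at about 35 s of the 72 s allowed; the rig reports no verdict.

**Tipping:** I tipped the left crate, then the right one, against the strip with the open fingers on the inside of the near wall, and let each gently back down flat. A camera fit put the left crate at about 62° when I had commanded 62°. I then took both crates to a commanded 66°, without fitting those angles. The left crate's underside showed green; the right one's showed no green at all. So the left crate was the stamped one.

**Pushing:** I pushed the stamped crate into the lane from inside its far wall. The last camera fit put it at x = 225 mm, 0.7° off square, and flat. The plain crate stayed behind the line at x = 60 mm, also flat.

**Last checks:** The hand was clear of everything, and the tool holder and bottle looked unmoved in the last pictures. The gauge ring was only partly in view there, and I did not measure any of the three afterwards. Contact forces stayed around 8 N. No check failed. One disagreed: partway up, the fit gave 28° for the left crate against 32° commanded.

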